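# Put returned parts back into their stock bins

## Task

These returned parts have to go back into stock. Put every part from the black tray into the blue bin that already holds its own kind (both nuts go into the nut bin), down on the bin's floor in front of the stock and not on top of anything. Leave the barcode scanner where it lies.

Things in the scene. Friction and masses are not known exactly. Their poses are not given: they have to be found in the camera images.
- nut_a: loose bright steel hexagon nut (M24), 36 mm across flats, 41.6 mm across corners, 20 mm thick, about 110 g; starts lying flat. Origin: its centre; z along the bore (22 mm), the flats face its x axis and every 60 degrees from it. Rests, like all the parts at the start, on the 3 mm floor of the shallow black tray (190 mm by 500 mm, rim 12 mm high) on the bench at z = 0.
- nut_b: loose bright steel hexagon nut (M24), 36 mm across flats, 41.6 mm across corners, 20 mm thick, about 110 g; starts lying flat. Origin: its centre; z along the bore (22 mm), the flats face its x axis and every 60 degrees from it. The same kind as nut_a.
- collar: loose steel shaft collar, a plain round ring 46 mm outside, bore 25 mm, 16 mm wide, about 140 g; starts lying flat. Origin: its centre; z along the bore.
- bracket: loose cast aluminium corner bracket, an L of two 5 mm plates with triangular cheeks, 40 (x) by 36 (y) by 40 mm (z), about 60 g. Origin: centre of that outline box. Starts foot plate down, upright leg at x +15 to +20 mm; the cheeks, at y = +-18 mm, slope from the leg's top to the foot's tip at -x: grip them across y, about 5 mm to +x of the origin and low down.
- heat_sink: loose aluminium finned heat sink, 60 mm (x, along the fins) by 40 mm (y) by 25 mm (z), about 80 g; starts with its fins up. Origin: its centre. Grip it across y, on the outer fins.
- bin_nuts: Fixed blue open-front bin, 186 (x) by 104 (y) mm, walls and floor 3 mm. Origin: centre of its underside; +x to its back wall (62 high), -x to its front lip (28 high, white card). Sides 62 high from the back to x = +5, then sloping to the lip. Fixed stock at the back, all at x > +36; the floor before it (x -90 to +36, y +-49 mm) is free. Stock: three hexagon nuts.
- bin_collars: Fixed blue open-front bin, 186 (x) by 104 (y) mm, walls and floor 3 mm. Origin: centre of its underside; +x to its back wall (62 high), -x to its front lip (28 high, white card). Sides 62 high from the back to x = +5, then sloping to the lip. Fixed stock at the back, all at x > +36; the floor before it (x -90 to +36, y +-49 mm) is free. Stock: three round shaft collars.
- bin_brackets: Fixed blue open-front bin, 186 (x) by 104 (y) mm, walls and floor 3 mm. Origin: centre of its underside; +x to its back wall (62 high), -x to its front lip (28 high, white card). Sides 62 high from the back to x = +5, then sloping to the lip. Fixed stock at the back, all at x > +36; the floor before it (x -90 to +36, y +-49 mm) is free. Stock: two corner brackets.
- bin_sinks: Fixed blue open-front bin, 186 (x) by 104 (y) mm, walls and floor 3 mm. Origin: centre of its underside; +x to its back wall (62 high), -x to its front lip (28 high, white card). Sides 62 high from the back to x = +5, then sloping to the lip. Fixed stock at the back, all at x > +36; the floor before it (x -90 to +36, y +-49 mm) is free. Stock: two finned heat sinks, one on the other.
- scanner: loose black pistol-shaped barcode scanner lying on its side on the bench beside the tray: head 100 mm (x) by 62 mm (y) by 45 mm high, handle 105 mm long towards -y. Origin: under the centre of the head. To be left alone.
Mind the look-alikes: they are no part of the job. Leave any red or yellow look-alike of the nut_a alone.

How it is judged:
At the end, for the whole second after the job is handed in: Every part at rest in its own kind's bin, on the floor before the stock: centre -76 to +20 mm along the bin's x, within 42 mm of its middle line, under 30 mm (heat sink 36 mm) above the bin's underside, so not on another part. Any way up, any yaw. Scanner moved less than 20 mm (x of nut_a in the frame of bin_nuts between -0.076 and 0.02 m and y of nut_a in the frame of bin_nuts between -0.042 and 0.042 m and z of nut_a in the frame of bin_nuts between 0.001 and 0.03 m and linear speed of each of nut_a, nut_b, collar, bracket, heat_sink below 0.02 m/s and x of nut_b in the frame of bin_nuts between -0.076 and 0.02 m and y of nut_b in the frame of bin_nuts between -0.042 and 0.042 m and z of nut_b in the frame of bin_nuts between 0.001 and 0.03 m and x of collar in the frame of bin_collars between -0.076 and 0.02 m and y of collar in the frame of bin_collars between -0.042 and 0.042 m and z of collar in the frame of bin_collars between 0.001 and 0.03 m and x of bracket in the frame of bin_brackets between -0.076 and 0.02 m and y of bracket in the frame of bin_brackets between -0.042 and 0.042 m and z of bracket in the frame of bin_brackets between 0.001 and 0.03 m and x of heat_sink in the frame of bin_sinks between -0.076 and 0.02 m and y of heat_sink in the frame of bin_sinks between -0.042 and 0.042 m and z of heat_sink in the frame of bin_sinks between 0.001 and 0.036 m); the robot touches nothing.
It fails at once if the barcode scanner was moved by more than 20 mm (distance of scanner from where it was at the start of the episode above 0.02 m).
It also fails if it takes over 106 s, if anything falls off the work surface, if the arm or the gripper's body presses on something with over 40 N, if the wrist force passes 120 N, or if a joint passes its speed limit or range.

## Robot

A 7-joint arm with a two-finger parallel gripper is mounted at the origin on the work surface. World frame = base frame: x ahead of the robot, y to its left, z up, the work surface at z = 0. Lengths are in m, angles in rad, forces in N, time in s.
With the tool pointing down it reaches from about 0.425 to 0.925 m from the base axis. Payload 6.8 kg.
Tool frame: the origin (TCP) lies at the very end of the fingers, on their centre line; the grasp point (between the pads) lies env.pinch_z behind it (env.pinch_z is the distance from the TCP to the grasp point, in m); z points along the fingers, y is the line along which they close (so a half turn about z gives the same grasp; the last joint's range is limited). The gripper opens to 85 mm and grips with 20 to 120 N. Pads are 22 mm wide; open, the fingers measure 114 mm over their backs; the gripper's body (76 mm by 85 mm) begins 54 mm behind the grasp point. The pads swing forward as they close: fully open they stand 13 mm farther back than shut.
Start: joints at [-1.311, 0.477, 0.022, 1.555, -0.011, 1.109, -0.083], TCP at [0.243, 0.63, 0.231] pointing down, gripper open.
Joint ranges: [-2.96, 2.96], [-0.34, 2.1], [-1.41, 1.46], [0.24, 2.44], [-1.37, 4.51], [0.17, 1.92], [-2.96, 2.96]. Speed limits (rad/s): [2.39, 2.39, 3.14, 3.14, 3.14, 3.14, 3.14].

## Interface

Orientations are given as a 3x3 rotation matrix whose columns are the frame's x, y, z axes.
In Python, from cell import env, imaging gives the robot as it stands.
- The arm moves only by the tool play_rows, never from a script. Its argument "increments" is a list of rows, each a list of 3 entries, a list of its own where there are three numbers: the shift along the tool's x, y, z in m, then the turn, a rotation vector about the tool's x, y, z in degrees, then the closure, from 0 (fully open) to 1 (shut). A call has 1 to 20 rows; each row shifts and turns the commanded pose from where the row before left it, along the tool's axes as they then stand; what a row does not reach is not made up. A row lasts 1/8 s, in which the tool goes at most 62.5 mm and 10.7 degrees, less where a joint would pass 70% of its speed; a pose out of reach is approached as far as the arm can. A call with a gripper value outside its range is refused whole. The fingers move at their own pace and stop on an object; the grip force is fixed at half the most. Time passes only in rows, so rows that do not move let the fingers close. It gives the time, the measured TCP pose, the force, the opening and the grip force at its end, in the units of the state.
- env.read_state(): the state, without advancing time (a new reading comes with each control period).
- imaging.read_camera(name): name is "side" or "top"; returns a dict with "color" (480x640x3 uint8, red, green, blue), "mtx" (3x3 intrinsics, pixels), "T" (4x4, takes a point from camera to world coordinates). Camera axes: x right, y up, looking along -z (the intrinsics and any distortion apply to the point x, -y, -z); pixel columns grow to the right and rows downward; lengths in m; the calibration is good to about 2 mm. A picture is of the moment at which its call begins. There is no depth.
- env.close_job(): hands the job in; it is judged then, once.
The state is a dict: "time": time; "joints": joint angles; "dq": joint speeds; "joint_torque": joint torques, N m; "tcp_pos": TCP position; "ee_rot": TCP orientation; "wrist_force": force on the tool from outside, world axes, zero at the start; "ft_torque": the same for the moment, N m; "gripper_width": opening from 0.0 (shut) to 1.0 (fully open); "grasp_force": force on a finger pad.
Only numpy, scipy, OpenCV 4.12 (cv2) and the standard library are available. Lean on these libraries where they do the work, as an engineer would, in place of code of your own. Each camera call takes 0.05 s, during which the arm holds its last target. There are 200 camera calls.

## Working session

There is one attempt and no reset: what is moved stays moved. The work goes in short steps, Python scripts to look and compute and a tool call to move; the robot and the scene stay as the last step left them, time stands still between calls to the robot, and variables do not carry over. Pictures are saved under pics/ and viewed, at most 14 in all, crops included, and the job is handed in when it is done.

Besides the shell and the picture viewer there is one more tool, called in YAML: its name, and indented under it one key for each argument. play_rows: Moves the arm, as the interface text tells. Its arguments: {"type":"object","properties":{"increments":{"type":"array"}},"required":["increments"]}

```bash
ls; mkdir -p pics; python3 - <<'E'
from cell import env, imaging
import cv2
print(env.pinch_z, env.read_state())
for n in("top","side"):
    c=imaging.read_camera(n); cv2.imwrite(f"pics/{n}0.png",c["color"][:,:,::-1]); print(c["mtx"],c["T"],[k for k in c])
E
```

```text
pics
0.0187 {'time': 0.0, 'joints': array([-1.31112407,  0.4777763 ,  0.02234262,  1.55646809, -0.01148773,
        1.10929387, -0.08309128]), 'dq': array([ 0.00062632,  0.00073665, -0.00072353,  0.00136142, -0.00057048,
       -0.00222204, -0.0006423 ]), 'joint_torque': array([-5.04030359e-04, -5.96450293e+01,  1.60756666e+00, -2.81197554e+01,
        1.23694714e-02,  9.38244833e-03,  3.84528548e-06]), 'tcp_pos': array([0.24249233, 0.6292975 , 0.23033471]), 'ee_rot': array([[-9.33142542e-01,  3.59506233e-01, -5.14172136e-04],
       [ 3.59506570e-01,  9.33140926e-01, -1.74308128e-03],
       [-1.46853521e-04, -1.81139156e-03, -9.99998349e-01]]), 'wrist_force': array([-0.13793576,  0.23985888, -0.55877803]), 'ft_torque': array([ 0.03457355,  0.02492702, -0.00727285]), 'grasp_force': 0.0, 'gripper_width': 0.9983695373981026}
[[501.39940994   0.         317.52678828]
 [  0.         501.39940994 245.06740853]
 [  0.           0.           1.        ]] [[-0.00911558  0.99809356 -0.06104223  0.41363848]
 [-0.9999501  -0.00884903  0.00463562  0.1383259 ]
 [ 0.00408662  0.06108144  0.99812442  1.14468471]
 [ 0.          0.          0.          1.        ]] ['color', 'mtx', 'T']
[[588.01442331   0.         326.83903075]
 [  0.         588.01442331 238.03238042]
 [  0.           0.           1.        ]] [[ 0.93077031  0.28115106 -0.23371074  0.21256919]
 [-0.36521246  0.68540338 -0.62995402 -0.5743823 ]
 [-0.01692611  0.67169657  0.74063299  0.88856189]
 [ 0.          0.          0.          1.        ]] ['color', 'mtx', 'T']
```

View pics/top0.png

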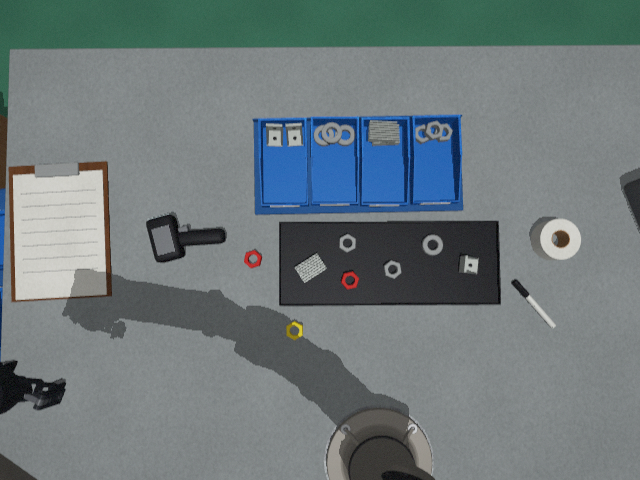

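View pics/side0.png

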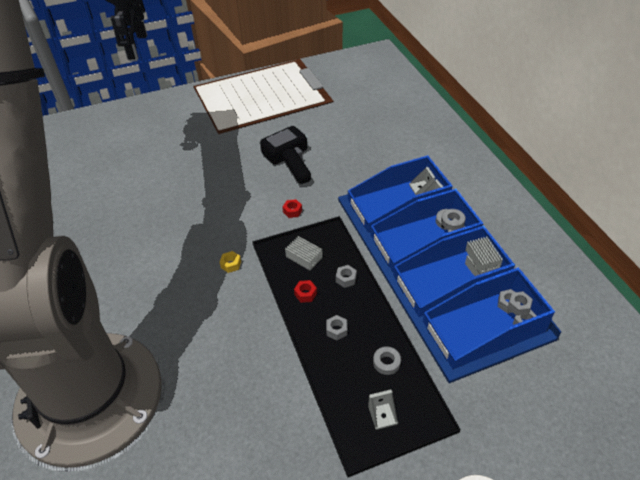

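The top view shows these candidates:
- **Steel nuts:** (348,243) and (392,269).
- **Nut look-alikes to leave alone:** red nuts at (350,281) and (253,259), and a yellow one at (294,330).
- **Collar:** (432,244), a round ring.
- **Bracket:** (469,264).
- **Heat sink:** (311,268).
- **Bins, left to right:** brackets (285), collars (334), sinks (385), nuts (437).

The scanner at (185,237) stays where it is. Next I measure the parts and check the choice in one close crop.

```bash
cat > h.py <<'E'
import numpy as np, cv2
from cell import env, imaging
def cast(c,uv,z):
    uv=np.atleast_2d(uv).astype(float); K=c["mtx"]; T=c["T"]
    d=np.c_[(uv[:,0]-K[0,2])/K[0,0],-(uv[:,1]-K[1,2])/K[1,1],-np.ones(len(uv))]@T[:3,:3].T
    return (T[:3,3]+d*((z-T[2,3])/d[:,2])[:,None])[:,:2]
def parts(c,box,thr=95,S=4):
    x0,y0,x1,y1=box; im=cv2.resize(c["color"][y0:y1,x0:x1],None,fx=S,fy=S,interpolation=cv2.INTER_CUBIC)
    m=((im.min(2)>thr)&(np.ptp(im.astype(int),axis=2)<45)).astype(np.uint8)
    cs,_=cv2.findContours(m,cv2.RETR_EXTERNAL,cv2.CHAIN_APPROX_NONE)
    return [(k[:,0,:]+.5)/S-.5+[x0,y0] for k in cs if cv2.contourArea(k)>60*S*S]
E
python3 - <<'E'
from h import *
t=imaging.read_camera("top"); s=imaging.read_camera("side")
def show(c,box,zs):
  for k in parts(c,box):
    ctr=k.mean(0); z=zs(ctr); w=cast(c,k,z).astype(np.float32)*1000
    (r,sz,a)=cv2.minAreaRect(w); q=w-np.array(r); th=np.arctan2(q[:,1],q[:,0]); rad=np.hypot(*q.T)
    g=np.linspace(-np.pi,np.pi,720); o=np.argsort(th); R=np.interp(g,th[o],rad[o],period=2*np.pi)
    F=(R*np.exp(-6j*g)).mean(); 
    print(ctr.round(1),"rect",np.round(r,1),np.round(sz,1),round(a,1),"hexcorner",round(np.degrees(-np.angle(F)/6),1)*-1,"amp",round(abs(F),2))
print("top");show(t,(285,226,495,300),lambda c:.028 if c[0]<330 else .019 if 415<c[0]<450 else .043 if c[0]>450 else .023)
print("side");show(s,(262,230,412,435),lambda c:.028 if c[1]<260 else .019 if 345<c[1]<380 else .023)
# bins: corners of tray and bins
for u in [(262,205),(309,205),(310,205),(357,205),(361,205),(408,205),(412,205),(459,205)]: print(u,cast(t,u,.028).round(3))
a=cv2.resize(t["color"][110:305,250:505],None,fx=3,fy=3,interpolation=cv2.INTER_CUBIC)
cv2.imwrite("pics/crop1.png",a[:,:,::-1])
E
```

```text
top
[392.3 269.1] rect [426.9 -33.7] [40.  37.2] 71.0 hexcorner -8.6 amp 0.53
[470.5 264.6] rect [ 436.  -203.3] [31.  38.8] 82.9 hexcorner -22.8 amp 0.33
[310.4 267.7] rect [431.7 149.9] [42.9 61.6] 32.2 hexcorner 27.5 amp 0.96
[432.3 244.6] rect [ 481.5 -125.5] [45.1 45.8] 88.7 hexcorner -14.1 amp 0.04
[347.1 242.7] rect [486.9  66.7] [35.9 39.9] 89.2 hexcorner 2.8 amp 0.51
side
[383.6 409.7] rect [ 431.7 -212. ] [50.  35.3] 81.1 hexcorner 11.2 amp 0.77
[380.1 393.9] rect [ 441.9 -184.3] [ 9.1 38.2] 82.9 hexcorner 7.9 amp 0.87
[386.6 358.5] rect [ 480.3 -127.1] [45.8 44.5] 65.5 hexcorner 1.0 amp 0.05
[336.2 324.7] rect [426.2 -35.2] [40.2 34.9] 68.6 hexcorner -8.4 amp 0.54
[404.8 289.6] rect [571.9 -10.8] [67.9  9. ] 89.9 hexcorner -29.2 amp 1.63
[281.4 365.5] rect [295.3 -37.2] [353.3  96.9] 89.5 hexcorner -16.5 amp 3.07
[345.7 273.2] rect [486.2  65.5] [36.7 39.6] 88.4 hexcorner 2.2 amp 0.53
[304.3 252.8] rect [429.  141.1] [54.7 71. ] 32.1 hexcorner -28.5 amp 0.62
[381.  247.8] rect [572.1  94.6] [75.8  9. ] 89.8 hexcorner -29.1 amp 2.05
[382.7 283.8] rect [540.9  25.7] [282.5  18.5] 89.8 hexcorner 29.8 amp 7.18
[273.7 231.9] rect [392.8 207.9] [21.7 55.3] 67.7 hexcorner -3.0 amp 0.48
(262, 205) [[0.573 0.257]]
(309, 205) [[0.572 0.151]]
(310, 205) [[0.572 0.149]]
(357, 205) [[0.571 0.044]]
(361, 205) [[0.571 0.035]]
(408, 205) [[ 0.57  -0.071]]
(412, 205) [[ 0.57 -0.08]]
(459, 205) [[ 0.569 -0.185]]
```

View pics/crop1.png

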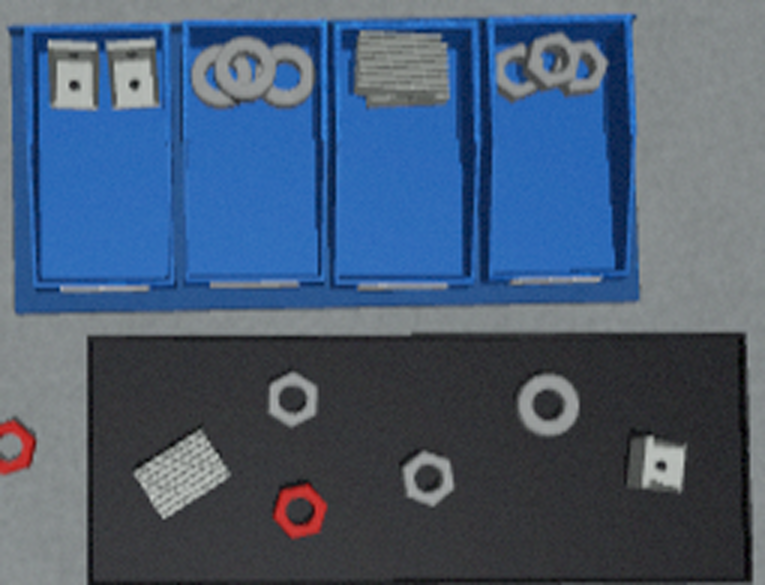

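The crop confirms the two steel nuts, the collar, the bracket with its leg towards +y, and the heat sink. First I turn the tool to yaw 0, so tool y is world x and tool x is world y, and move over the heat sink.

play_rows:
  increments:
    - [[0, 0, 0], [0, 0, 10], 0.3]
    - [[0, 0, 0], [0, 0, 10], 0.3]
    - [[0, 0, 0], [0, 0, 10], 0.3]
    - [[0, 0, 0], [0, 0, 10], 0.3]
    - [[0, 0, 0], [0, 0, 10], 0.3]
    - [[0, 0, 0], [0, 0, 10], 0.3]
    - [[0, 0, 0], [0, 0, 9], 0.3]
    - [[-0.048, 0.019, 0], [0, 0, 0], 0.3]
    - [[-0.048, 0.019, 0], [0, 0, 0], 0.3]
    - [[-0.048, 0.019, 0], [0, 0, 0], 0.3]
    - [[-0.048, 0.019, 0], [0, 0, 0], 0.3]
    - [[-0.048, 0.019, 0], [0, 0, 0], 0.3]
    - [[-0.048, 0.019, 0], [0, 0, 0], 0.3]
    - [[-0.048, 0.019, 0], [0, 0, 0], 0.3]
    - [[-0.048, 0.019, 0], [0, 0, 0], 0.3]
    - [[-0.048, 0.019, 0], [0, 0, 0], 0.3]
    - [[-0.048, 0.019, 0], [0, 0, 0], 0.3]
    - [[0, 0, 0.03], [0, 0, -10], 0.3]
    - [[0, 0, 0.04], [0, 0, -10], 0.3]
    - [[0, 0, 0.04], [0, 0, -10], 0.3]

```text
time: 2.7
tcp_pos: [0.4323, 0.1498, 0.1204]
ee_rot: [[-0.504, 0.864, 0.001], [0.864, 0.504, 0.001], [0.0, 0.001, -1.0]]
wrist_force: [0.6, 1.1, -0.1]
gripper_width: 0.698
grasp_force: 0.0
```

play_rows:
  increments:
    - [[0, 0, 0.04], [0, 0, -2], 0.3]
    - [[0, 0, 0.04], [0, 0, 0], 0.3]
    - [[0, 0, 0.025], [0, 0, 0], 0.3]
    - [[0, 0, 0.009], [0, 0, 0], 0.3]
    - [[0, 0, 0], [0, 0, 0], 0.3]
    - [[0, 0, 0], [0, 0, 0], 1]
    - [[0, 0, 0], [0, 0, 0], 1]
    - [[0, 0, 0], [0, 0, 0], 1]
    - [[0, 0, 0], [0, 0, 0], 1]
    - [[0, 0, 0], [0, 0, 0], 1]

```text
time: 3.95
tcp_pos: [0.4328, 0.15, 0.0086]
ee_rot: [[-0.529, 0.849, 0.002], [0.849, 0.529, 0.001], [0.0, 0.002, -1.0]]
wrist_force: [-1.4, -0.9, 5.3]
gripper_width: 0.453
grasp_force: 60.9
```

play_rows:
  increments:
    - [[0, 0, -0.02], [0, 0, 0], 1]
    - [[0, 0, -0.04], [0, 0, 0], 1]
    - [[0, 0, -0.05], [0, 0, 10], 1]
    - [[0, 0, 0], [0, 0, 10], 1]
    - [[0, 0, 0], [0, 0, 10], 1]
    - [[0, 0, 0], [0, 0, 2], 1]
    - [[-0.034, 0.041, 0], [0, 0, 0], 1]
    - [[-0.034, 0.041, 0], [0, 0, 0], 1]
    - [[-0.034, 0.041, 0], [0, 0, 0], 1]
    - [[-0.034, 0.041, 0], [0, 0, 0], 1]
    - [[-0.034, 0.041, 0], [0, 0, 0], 1]
    - [[0, 0, 0], [0, 0, 0], 1]

```text
time: 5.45
tcp_pos: [0.6392, -0.0253, 0.1177]
ee_rot: [[0.004, 1.0, 0.003], [1.0, -0.004, -0.003], [-0.003, 0.003, -1.0]]
wrist_force: [-0.7, 0.2, -1.0]
gripper_width: 0.451
grasp_force: 60.7
```

```bash
python3 - <<'E'
from h import *
s=imaging.read_camera("side");cv2.imwrite("pics/s1.png",s["color"][120:440,200:600,::-1])
E
```

```text
(no output)
```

View pics/s1.png

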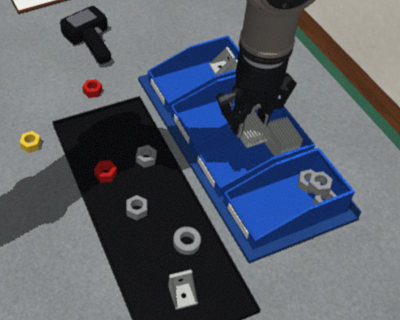

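play_rows:
  increments:
    - [[0.006, -0.004, 0.04], [0, 0, 0], 1]
    - [[0, 0, 0.04], [0, 0, 0], 1]
    - [[0, 0, 0.015], [0, 0, 0], 1]
    - [[0, 0, 0.005], [0, 0, 0], 1]
    - [[0, 0, 0], [0, 0, 0], 1]

```text
time: 6.12
tcp_pos: [0.6309, -0.013, 0.0198]
ee_rot: [[-0.0, 1.0, -0.004], [1.0, 0.0, 0.004], [0.004, -0.004, -1.0]]
wrist_force: [-12.1, 3.4, 19.8]
gripper_width: 0.453
grasp_force: 65.1
```

play_rows:
  increments:
    - [[0, 0, 0], [0, 0, 0], 0.35]
    - [[0, 0, 0], [0, 0, 0], 0.35]
    - [[0, 0, 0], [0, 0, 0], 0.35]
    - [[0, 0, -0.02], [0, 0, 0], 0.35]
    - [[0, 0, -0.04], [0, 0, 0], 0.35]
    - [[0, 0, -0.04], [0, 0, 0], 0.35]
    - [[0, 0, 0], [0, 0, 0], 0.35]

```text
time: 7.0
tcp_pos: [0.6356, -0.0152, 0.1219]
ee_rot: [[0.002, 1.0, 0.007], [1.0, -0.002, 0.0], [0.0, 0.007, -1.0]]
wrist_force: [0.6, 0.2, -0.5]
gripper_width: 0.649
grasp_force: 0.0
```

```bash
python3 - <<'E'
from h import *
s=imaging.read_camera("side");cv2.imwrite("pics/s2.png",s["color"][120:440,200:600,::-1])
E
```

```text
(no output)
```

View pics/s2.png

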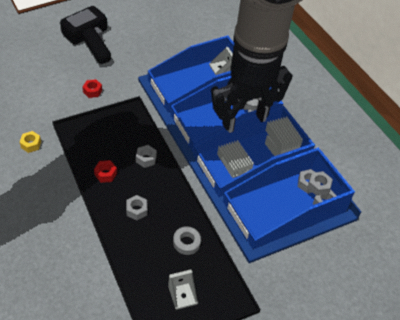

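play_rows:
  increments:
    - [[-0.004, -0.042, 0], [0, 0, 0], 0.35]
    - [[-0.004, -0.042, 0], [0, 0, 0], 0.35]
    - [[-0.004, -0.042, 0], [0, 0, 0], 0.35]
    - [[-0.004, -0.042, 0], [0, 0, 0], 0.35]
    - [[-0.003, -0.041, 0], [0, 0, 0], 0.35]
    - [[0, 0, 0], [0, 0, 10], 0.35]
    - [[0, 0, 0], [0, 0, 10], 0.35]
    - [[0, 0, 0.04], [0, 0, 2], 0.35]
    - [[0, 0, 0.03], [0, 0, 0], 0.35]

```text
time: 8.18
tcp_pos: [0.4232, -0.0331, 0.046]
ee_rot: [[0.376, 0.927, -0.001], [0.927, -0.376, -0.0], [-0.001, -0.001, -1.0]]
wrist_force: [0.1, 0.0, -0.5]
gripper_width: 0.648
grasp_force: 0.0
```

play_rows:
  increments:
    - [[0, 0.003, 0.02], [0, 0, 0], 0.35]
    - [[0, 0, 0.018], [0, 0, 0], 0.35]
    - [[0, 0, 0], [0, 0, 0], 0.35]
    - [[0, 0, 0], [0, 0, 0], 1]
    - [[0, 0, 0], [0, 0, 0], 1]
    - [[0, 0, 0], [0, 0, 0], 1]
    - [[0, 0, 0], [0, 0, 0], 1]

```text
time: 9.05
tcp_pos: [0.4269, -0.0345, 0.01]
ee_rot: [[0.376, 0.927, 0.001], [0.927, -0.376, 0.0], [0.001, 0.001, -1.0]]
wrist_force: [-1.5, 0.0, 7.5]
gripper_width: 0.402
grasp_force: 60.7
```

play_rows:
  increments:
    - [[0, 0, -0.02], [0, 0, 0], 1]
    - [[0, 0, -0.05], [0, 0, 0], 1]
    - [[0, 0, -0.05], [0, 0, -10], 1]
    - [[0, 0, 0], [0, 0, -10], 1]
    - [[0, 0, 0], [0, 0, -2], 1]
    - [[-0.024, 0.04, 0], [0, 0, 0], 1]
    - [[-0.024, 0.04, 0], [0, 0, 0], 1]
    - [[-0.024, 0.04, 0], [0, 0, 0], 1]
    - [[-0.024, 0.04, 0], [0, 0, 0], 1]
    - [[-0.024, 0.038, 0], [0, 0, 0], 1]
    - [[0, 0, 0.05], [0, 0, 0], 1]
    - [[0, 0, 0.03], [0, 0, 0], 1]

```text
time: 10.55
tcp_pos: [0.6228, -0.1548, 0.0457]
ee_rot: [[0.005, 1.0, -0.004], [1.0, -0.005, 0.0], [0.0, -0.004, -1.0]]
wrist_force: [0.2, 0.3, -1.5]
gripper_width: 0.405
grasp_force: 60.3
```

play_rows:
  increments:
    - [[0, 0, 0.016], [0, 0, 0], 1]
    - [[0, 0, 0.006], [0, 0, 0], 1]
    - [[0, 0, 0], [0, 0, 0], 1]
    - [[0, 0, 0], [0, 0, 0], 0.35]
    - [[0, 0, 0], [0, 0, 0], 0.35]
    - [[0, 0, 0], [0, 0, 0], 0.35]
    - [[0, 0, -0.02], [0, 0, 0], 0.35]
    - [[0, 0, -0.04], [0, 0, 0], 0.35]
    - [[0, 0, -0.04], [0, 0, 0], 0.35]
    - [[0, 0, 0], [0, 0, 0], 0.35]

```text
time: 11.8
tcp_pos: [0.627, -0.156, 0.1322]
ee_rot: [[0.002, 1.0, 0.008], [1.0, -0.002, -0.001], [-0.001, 0.008, -1.0]]
wrist_force: [-0.3, 0.0, 1.0]
gripper_width: 0.651
grasp_force: 0.0
```

play_rows:
  increments:
    - [[0.0075, -0.0365, 0], [0, 0, 0], 0.25]
    - [[0.0075, -0.0365, 0], [0, 0, 0], 0.25]
    - [[0.0075, -0.0365, 0], [0, 0, 0], 0.25]
    - [[0.0075, -0.0365, 0], [0, 0, 0], 0.25]
    - [[0, 0, 0], [0, 0, 10], 0.25]
    - [[0, 0, 0], [0, 0, 10], 0.25]
    - [[0, 0, 0.04], [0, 0, 10], 0.25]
    - [[0, 0, 0.04], [0, 0, 10], 0.25]

```text
time: 12.8
tcp_pos: [0.4791, -0.1242, 0.0469]
ee_rot: [[0.648, 0.762, 0.002], [0.762, -0.648, 0.0], [0.001, 0.001, -1.0]]
wrist_force: [0.5, 0.5, 1.2]
gripper_width: 0.749
grasp_force: 0.0
```

play_rows:
  increments:
    - [[0, 0.003, 0.02], [0, 0, 0], 0.25]
    - [[0, 0, 0.02], [0, 0, 0], 0.25]
    - [[0, 0, 0], [0, 0, 0], 0.25]
    - [[0, 0, 0], [0, 0, 0], 1]
    - [[0, 0, 0], [0, 0, 0], 1]
    - [[0, 0, 0], [0, 0, 0], 1]
    - [[0, 0, 0], [0, 0, 0], 1]

```text
time: 13.68
tcp_pos: [0.4811, -0.1266, 0.0086]
ee_rot: [[0.644, 0.765, 0.001], [0.765, -0.644, 0.0], [0.001, 0.001, -1.0]]
wrist_force: [-1.4, -0.7, 4.4]
gripper_width: 0.508
grasp_force: 60.1
```

play_rows:
  increments:
    - [[0, 0, -0.02], [0, 0, 0], 1]
    - [[0, 0, -0.05], [0, 0, 0], 1]
    - [[0, 0, -0.05], [0, 0, -10], 1]
    - [[0, 0, 0], [0, 0, -10], 1]
    - [[0, 0, 0], [0, 0, -10], 1]
    - [[0, 0, 0], [0, 0, -10], 1]
    - [[0.044, 0.031, 0], [0, 0, 0], 1]
    - [[0.044, 0.031, 0], [0, 0, 0], 1]
    - [[0.044, 0.031, 0], [0, 0, 0], 1]
    - [[0.044, 0.031, 0], [0, 0, 0], 1]
    - [[0.044, 0.03, 0], [0, 0, 0], 1]
    - [[0, 0, 0.05], [0, 0, 0], 1]
    - [[0, 0, 0.03], [0, 0, 0], 1]
    - [[0, 0, 0], [0, 0, 0], 1]

```text
time: 15.42
tcp_pos: [0.6332, 0.0932, 0.0459]
ee_rot: [[0.001, 1.0, -0.004], [1.0, -0.001, -0.001], [-0.001, -0.004, -1.0]]
wrist_force: [-0.6, -0.7, -0.3]
gripper_width: 0.505
grasp_force: 61.5
```

Lower to about z = 0.022 (bottom offset 5.6 mm; bin floor ≈ 14 mm), release and raise.

play_rows:
  increments:
    - [[0, 0, 0.018], [0, 0, 0], 1]
    - [[0, 0, 0.006], [0, 0, 0], 1]
    - [[0, 0, 0], [0, 0, 0], 1]
    - [[0, 0, 0], [0, 0, 0], 0.25]
    - [[0, 0, 0], [0, 0, 0], 0.25]
    - [[0, 0, 0], [0, 0, 0], 0.25]
    - [[0, 0, -0.02], [0, 0, 0], 0.25]
    - [[0, 0, -0.04], [0, 0, 0], 0.25]
    - [[0, 0, -0.04], [0, 0, 0], 0.25]
    - [[0, 0, 0], [0, 0, 0], 0.25]

```text
time: 16.68
tcp_pos: [0.6379, 0.0932, 0.1282]
ee_rot: [[0.002, 1.0, 0.007], [1.0, -0.002, 0.002], [0.002, 0.007, -1.0]]
wrist_force: [0.6, 0.1, 0.3]
gripper_width: 0.749
grasp_force: 0.0
```

```bash
python3 - <<'E'
from h import *
s=imaging.read_camera("side");cv2.imwrite("pics/s3.png",s["color"][120:440,200:600,::-1])
E
```

```text
(no output)
```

View pics/s3.png

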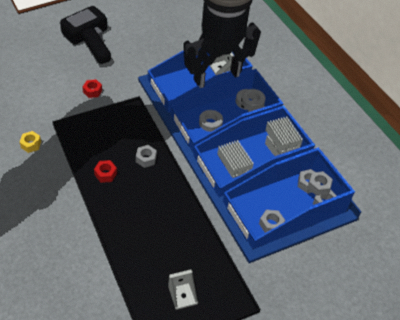

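play_rows:
  increments:
    - [[-0.007, -0.038, 0], [0, 0, 0], 0.37]
    - [[-0.007, -0.038, 0], [0, 0, 0], 0.37]
    - [[-0.007, -0.038, 0], [0, 0, 0], 0.37]
    - [[-0.006, -0.037, 0], [0, 0, 0], 0.37]
    - [[0, 0, 0], [0, 0, -10], 0.37]
    - [[0, 0, 0], [0, 0, -10], 0.37]
    - [[0, 0, 0.04], [0, 0, -7.5], 0.37]
    - [[0, 0, 0.04], [0, 0, 0], 0.37]
    - [[0, 0, 0], [0, 0, 0], 0.37]

```text
time: 17.85
tcp_pos: [0.4813, 0.0658, 0.0411]
ee_rot: [[-0.46, 0.888, -0.006], [0.888, 0.46, -0.002], [0.001, -0.007, -1.0]]
wrist_force: [0.4, 0.8, 1.0]
gripper_width: 0.628
grasp_force: 0.0
```

play_rows:
  increments:
    - [[-0.0025, 0.0045, 0.016], [0, 0, 0], 0.37]
    - [[0, 0, 0.017], [0, 0, 0], 0.37]
    - [[0, 0, 0], [0, 0, 0], 0.37]
    - [[0, 0, 0], [0, 0, 0], 1]
    - [[0, 0, 0], [0, 0, 0], 1]
    - [[0, 0, 0], [0, 0, 0], 1]
    - [[0, 0, 0], [0, 0, 0], 1]

```text
time: 18.73
tcp_pos: [0.4894, 0.0663, 0.0109]
ee_rot: [[-0.46, 0.888, 0.001], [0.888, 0.46, 0.0], [0.0, 0.001, -1.0]]
wrist_force: [-1.4, -0.4, 6.9]
gripper_width: 0.406
grasp_force: 60.4
```

play_rows:
  increments:
    - [[0, 0, -0.02], [0, 0, 0], 1]
    - [[0, 0, -0.05], [0, 0, 0], 1]
    - [[0, 0, -0.05], [0, 0, 10], 1]
    - [[0, 0, 0], [0, 0, 10], 1]
    - [[0, 0, 0], [0, 0, 7.5], 1]
    - [[-0.0345, 0.0275, 0], [0, 0, 0], 1]
    - [[-0.0345, 0.0275, 0], [0, 0, 0], 1]
    - [[-0.0345, 0.0275, 0], [0, 0, 0], 1]
    - [[-0.0345, 0.0275, 0], [0, 0, 0], 1]
    - [[-0.034, 0.0275, 0], [0, 0, 0], 1]
    - [[0, 0, 0.04], [0, 0, 0], 1]
    - [[0, 0, 0], [0, 0, 0], 1]

```text
time: 20.23
tcp_pos: [0.624, -0.1052, 0.0875]
ee_rot: [[0.002, 1.0, -0.006], [1.0, -0.002, 0.001], [0.001, -0.006, -1.0]]
wrist_force: [-0.7, 0.6, -0.8]
gripper_width: 0.402
grasp_force: 60.1
```

play_rows:
  increments:
    - [[0, 0, 0.04], [0, 0, 0], 1]
    - [[0, 0, 0.018], [0, 0, 0], 1]
    - [[0, 0, 0.006], [0, 0, 0], 1]
    - [[0, 0, 0], [0, 0, 0], 1]
    - [[0, 0, 0], [0, 0, 0], 0.35]
    - [[0, 0, 0], [0, 0, 0], 0.35]
    - [[0, 0, 0], [0, 0, 0], 0.35]
    - [[0, 0, -0.02], [0, 0, 0], 0.35]
    - [[0, 0, -0.04], [0, 0, 0], 0.35]
    - [[0, 0, -0.04], [0, 0, 0], 0.35]
    - [[0, 0, 0], [0, 0, 0], 0.35]

```text
time: 21.6
tcp_pos: [0.629, -0.1068, 0.1311]
ee_rot: [[0.002, 1.0, 0.007], [1.0, -0.002, -0.001], [-0.001, 0.007, -1.0]]
wrist_force: [-0.6, -0.5, -1.5]
gripper_width: 0.651
grasp_force: 0.0
```

play_rows:
  increments:
    - [[-0.0195, -0.0385, 0], [0, 0, 0], 0.3]
    - [[-0.0195, -0.0385, 0], [0, 0, 0], 0.3]
    - [[-0.0195, -0.0385, 0], [0, 0, 0], 0.3]
    - [[-0.0195, -0.0385, 0], [0, 0, 0], 0.3]
    - [[-0.019, -0.038, 0], [0, 0, 0], 0.3]
    - [[0, 0, 0.03], [0, 0, 7], 0.3]
    - [[0, 0, 0.02], [0, 0, 0], 0.3]
    - [[0, 0, 0], [0, 0, 0], 0.3]

```text
time: 22.6
tcp_pos: [0.4332, -0.2023, 0.0755]
ee_rot: [[0.123, 0.992, -0.003], [0.992, -0.123, 0.001], [0.0, -0.003, -1.0]]
wrist_force: [0.4, 0.1, 1.0]
gripper_width: 0.696
grasp_force: 0.0
```

```bash
python3 - <<'E'
from h import *
s=imaging.read_camera("side");cv2.imwrite("pics/s4.png",cv2.resize(s["color"][280:460,300:500],None,fx=3,fy=3)[:,:,::-1])
E
```

```text
(no output)
```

View pics/s4.png

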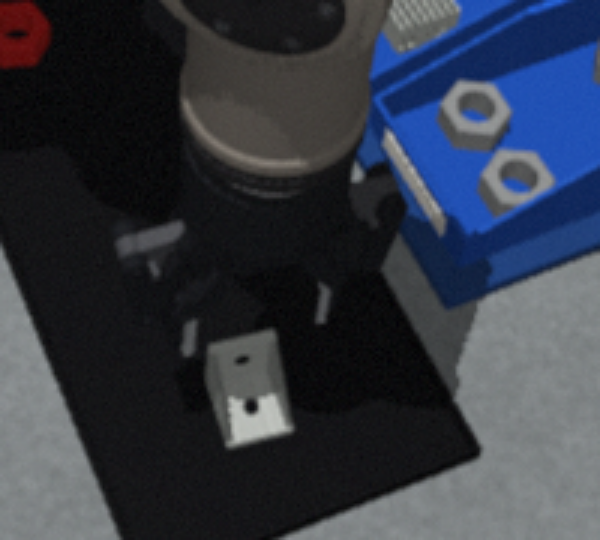

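Both nuts lie flat in their bin at crop (475,115) and (517,180). The bracket's leg is on the +y side, and the fingers straddle it.

play_rows:
  increments:
    - [[-0.001, 0.004, 0.03], [0, 0, 0], 0.3]
    - [[0, 0, 0.025], [0, 0, 0], 0.3]
    - [[0, 0, 0.011], [0, 0, 0], 0.3]
    - [[0, 0, 0], [0, 0, 0], 0.3]
    - [[0, 0, 0], [0, 0, 0], 1]
    - [[0, 0, 0], [0, 0, 0], 1]
    - [[0, 0, 0], [0, 0, 0], 1]
    - [[0, 0, 0], [0, 0, 0], 1]

```text
time: 23.65
tcp_pos: [0.4388, -0.2043, 0.0114]
ee_rot: [[0.123, 0.992, 0.002], [0.992, -0.123, -0.0], [0.0, 0.002, -1.0]]
wrist_force: [-0.7, 0.7, 4.5]
gripper_width: 0.409
grasp_force: 60.0
```

play_rows:
  increments:
    - [[0, 0, -0.02], [0, 0, 0], 1]
    - [[0, 0, -0.05], [0, 0, 0], 1]
    - [[0, 0, -0.05], [0, 0, -7], 1]
    - [[0.041, 0.0195, 0], [0, 0, 0], 1]
    - [[0.041, 0.0195, 0], [0, 0, 0], 1]
    - [[0.041, 0.0195, 0], [0, 0, 0], 1]
    - [[0.041, 0.0195, 0], [0, 0, 0], 1]
    - [[0.041, 0.0195, 0], [0, 0, 0], 1]
    - [[0.041, 0.0195, 0], [0, 0, 0], 1]
    - [[0.041, 0.0195, 0], [0, 0, 0], 1]
    - [[0.041, 0.0195, 0], [0, 0, 0], 1]
    - [[0.041, 0.0195, 0], [0, 0, 0], 1]
    - [[0.041, 0.0195, 0], [0, 0, 0], 1]
    - [[0, 0, 0.04], [0, 0, 0], 1]
    - [[0, 0, 0], [0, 0, 0], 1]

```text
time: 25.52
tcp_pos: [0.6313, 0.2056, 0.0881]
ee_rot: [[0.0, 1.0, -0.005], [1.0, -0.0, -0.002], [-0.002, -0.005, -1.0]]
wrist_force: [-0.0, 0.1, -0.5]
gripper_width: 0.409
grasp_force: 60.1
```

play_rows:
  increments:
    - [[0.004, 0, 0.04], [0, 0, 0], 1]
    - [[0, 0, 0.018], [0, 0, 0], 1]
    - [[0, 0, 0.006], [0, 0, 0], 1]
    - [[0, 0, 0], [0, 0, 0], 1]
    - [[0, 0, 0], [0, 0, 0], 0.35]
    - [[0, 0, 0], [0, 0, 0], 0.35]
    - [[0, 0, 0], [0, 0, 0], 0.35]
    - [[0, 0, -0.02], [0, 0, 0], 0.35]
    - [[0, 0, -0.04], [0, 0, 0], 0.35]
    - [[0, 0, -0.04], [0, 0, 0], 0.35]
    - [[0, -0.04, -0.04], [0, 0, 0], 0.35]
    - [[0, -0.05, -0.03], [0, 0, 0], 0.35]
    - [[0, -0.05, 0], [0, 0, 0], 0.35]
    - [[0, -0.04, 0], [0, 0, 0], 0.35]
    - [[0, 0, 0], [0, 0, 0], 0.35]

```text
time: 27.4
tcp_pos: [0.4512, 0.2101, 0.1971]
ee_rot: [[-0.0, 1.0, -0.002], [1.0, 0.0, 0.003], [0.003, -0.002, -1.0]]
wrist_force: [0.4, -0.9, 0.5]
gripper_width: 0.649
grasp_force: 0.0
```

```bash
python3 - <<'E'
from h import *
t=imaging.read_camera("top"); s=imaging.read_camera("side")
a=cv2.resize(t["color"][110:220,250:470],None,fx=3,fy=3); b=cv2.resize(s["color"][140:390,320:570],None,fx=1,fy=1)
cv2.imwrite("pics/fin.png",np.vstack([a,np.pad(b,((0,0),(0,a.shape[1]-250),(0,0)))])[:,:,::-1])
for k in parts(t,(258,145,464,203),90): print(k.mean(0).round(1),cast(t,k,.03).mean(0).round(3),np.ptp(k,axis=0).round(1))
E
```

```text
[445.2 179.6] [ 0.627 -0.155] [17.8 16.2]
[422.7 178.9] [ 0.629 -0.104] [16.5 16.2]
[381.3 177.4] [ 0.633 -0.011] [27.2 19.2]
[284.8 176.7] [0.636 0.205] [18.5 19.2]
[334.4 176.4] [0.636 0.094] [19.8 20.8]
[462.7 173.3] [ 0.641 -0.195] [ 1.8 57.8]
```

View pics/fin.png

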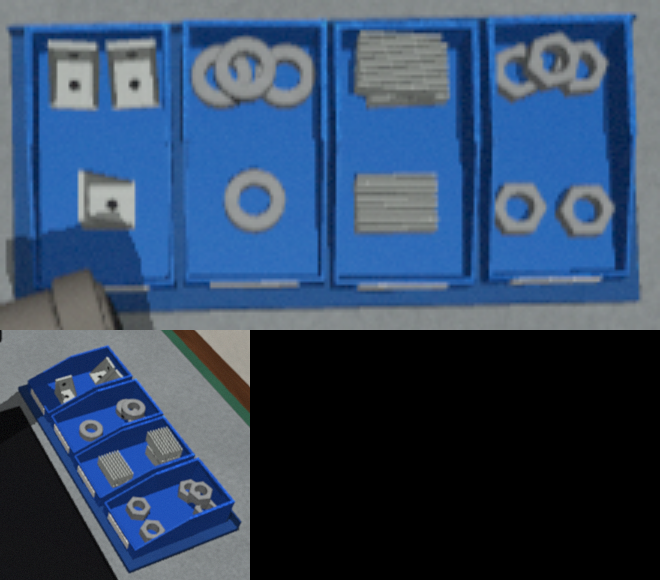

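All five parts sit on the floor in front of the stock in the correct bins. In the crop they are the bracket (107,200), collar (255,200), heat sink (396,204) and nuts (521,209) and (586,209). The arm is clear.

```bash
python3 -c "
from cell import env
print(env.close_job())"
```

```text
the job is handed in; nothing more can be done
None
```

All five parts are in their own kinds' bins, on the floor in front of the stock; I left the scanner alone and handed the job in at about 27 s of the 106 s limit, but no verdict came back.

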